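# Snap a quick-change jaw insert home with the seating press

## Robot

A 6-joint arm with a two-finger parallel gripper is mounted at the origin on a cart in front of the work surface, level with it; the furniture and walls round the work are solid. World frame = base frame: x ahead of the robot, y to its left, z up, the work surface at z = 0. Lengths are in m, angles in rad, forces in N, time in s.
With the tool pointing down it reaches from about 0.325 to 0.775 m from the base axis. Payload 5.5 kg.
Tool frame: the origin (TCP) lies at the very end of the fingers, on their centre line; the grasp point (between the pads) lies 19 mm behind it; z points along the fingers, y is the direction in which the jaws open and shut (so a half turn about z gives the same grasp; the last joint's range is limited). The gripper opens to 88 mm and grips with 3 to 60 N. Pads are 20 mm wide; open, the fingers measure 115 mm over their backs; the gripper's body (75 mm by 178 mm) begins 61 mm behind the grasp point.
Start: joints at [1.191, 0.091, 1.231, -0, 1.82, -0.057], TCP at [0.19, 0.569, 0.223] pointing down, gripper open.
Joint ranges: [-2.87, 2.87], [-0.86, 2.18], [0.17, 2.46], [-1.51, 4.65], [0.06, 2.69], [-2.65, 2.65]. Speed limits (rad/s): [2.57, 2.57, 3.01, 3.14, 3.14, 3.14].

## Interface

Orientations are given as a rotation vector (axis times angle).
In Python, from bench import sensors, viewer, close_job gives the robot as it stands.
- The arm moves only by the tool play_rows, never from a script. Its argument "increments" is a list of rows, each a list of 5 numbers: the closure in counts, from 0 (fully open) to 255 (shut), then the shift along the tool's x, y, z as a fraction of full scale, then the turn about the tool's z as a fraction of full scale. A call has 1 to 12 rows; each row shifts and turns the pose as measured when the row begins, along the tool's axes as they then stand; what a row does not reach is not made up. Full scale, the value 1, is 0.1 m for a shift and 180 degrees for a turn. A row lasts 1/10 s, in which the tool goes at most 50 mm and 8.59 degrees, less where a joint would pass 70% of its speed; a pose out of reach is approached as far as the arm can. A call with a number of a shift or a turn outside -1 to 1 is refused whole. A call with a gripper value outside its range is refused whole. The fingers move at their own pace and stop on an object; the grip force is fixed at half the most. Time passes only in rows, so rows that do not move let the fingers close. It gives the time, the measured TCP pose, the force and the opening at its end, in the units of the state.
- sensors.get_state(): the state, without advancing time (a new reading comes with each control period).
- viewer.get_image(name): name is "scene" or "top" or "wrist"; returns a dict with "frame" (420x560x3 uint8, red, green, blue), "fx", "fy", "cx", "cy" (pixels), "T" (4x4, takes a point from camera to world coordinates). Camera axes: x right, y down, z forward; pixel columns grow to the right and rows downward; lengths in m; the calibration is good to about 2 mm. A picture is of the moment at which its call begins. There is no depth.
- close_job(): hands the job in, once; it reports no verdict.
The state is a dict: "clock": time; "qpos": joint angles; "dq": joint speeds; "tau": joint torques, N m; "tcp_pos": TCP position; "tcp_rot": TCP orientation; "ft_force": force on the tool from outside, world axes, zero at the start; "moment": the same for the moment, N m; "width": finger opening in m.
Only numpy, scipy, OpenCV 4.12 (cv2) and the standard library are available. Lean on these libraries where they do the work, as an engineer would, in place of code of your own. Each camera call takes 0.05 s, during which the arm holds its last target.

## Task

Slide the grooved jaw insert, groove end first, into the mouth of the channel on the hinged two-handle seating press and let go of it. Then slowly close the free handle towards the fixed one until the resistance peaks and the insert snaps home past the spring catches; press it in with the handles, not with the gripper, and stop closing as soon as it gives, without forcing the handles against the end of the channel. Let the free handle spring open again and leave the other things where they are.

Things in the scene. Friction and masses are not known exactly. Their poses are not given: they have to be found in the camera images.
- press: Seating press: steel nutcracker-like tool lying flat, screwed down (base plate 160 x 140 x 12 mm). Origin: on the hinge pin's vertical axis, on the worktop; z up; pin head 56 mm high. Two handles run from the pin towards -x, ends 220 mm from it; black grips 19 mm thick, 24 to 44 mm above the worktop. The fixed handle lies at y = -58 mm. The carrier block with the channel is 48 mm wide, 38 mm high.
- channel_mouth (a point): Middle of the channel's mouth, at x -82, y -25 mm of the press, 31.5 mm up (mid-height of an insert lying in it). Axes as the press: the insert goes in along -y. Channel 23.6 mm wide, open above, floor 26 mm up, mouth corners rounded (6 mm). A 16 mm wide tongue carries the floor on 39 mm outside the mouth. Insert home: nose 60 mm inside, tail flush with this point.
- catches (a point): Midway between the two spring catches: 8 mm balls standing 2.8 mm out of each channel wall, 50.5 mm inside the mouth. The insert's tapered nose meets them 51 mm inside the mouth; the resistance climbs to its peak with the nose 54 mm inside and gives at 55 mm, where they drop into the waist and draw the insert home.
- channel_end (a point): Face of the channel's end stop, 61 mm inside the mouth, 1 mm beyond the nose of an insert that is home.
- lever (a joint): Free handle's angle about the pin, rad; a return spring holds it open at 1.1. The insert gives somewhere between 0.2 and -0.07, not the same each time: the lever's round-tipped pusher screw, 80 mm from the pin, is set up to 10 mm in or out (not reported). At angle a the grip's middle is at x = -190 cos a + 9 sin a, y = 190 sin a + 9 cos a (mm, press frame).
- lever_grip (a point): Middle of the free handle's grip (19 mm thick, 65 mm long along its x), 34 mm up. Push its outer (+y) side towards the fixed handle: 1 N when open, 4 to 5 N nearly closed (return spring), a peak of 9 to 18 N at the catches, then back to that as it gives. About 14 mm further the pusher jams the insert on the end stop; over 25 N is forcing it. Let go, it springs open.
- insert_centre (a point): Centre of the loose steel jaw insert, 22 x 60 x 11 mm (x, y, z), lying flat, serrated face up, about 120 g. Its nose end (-y) is tapered and has a waist behind it: both flanks cut to 16 mm width, 20.5 mm from the centre. The other end is plain. Grasp it across the 22 mm flanks in the plain half (+y of the centre).
- insert_nose (a point): Middle of the insert's nose face, 30 mm from its centre along its own -y, half-way up. Axes as the insert's.
- plain_insert_a: Plain serrated jaw insert without waist, 22 x 60 x 11 mm; not wanted here. Origin: centre of its underside.
- plain_insert_b: Second plain serrated jaw insert, 22 x 60 x 11 mm; not wanted here. Origin: centre of its underside.
- open_spanner: Open-ended spanner, 27 x 155 x 8 mm; bystander, origin in its underside.
- big_hex_key: Hex key, 33 x 88 x 7 mm; bystander, origin in its underside.
- sliding_caliper: Caliper, 66 x 236 x 14 mm; bystander, origin in its underside.
- bracket: Angle bracket, 36 x 68 x 36 mm; bystander, origin in its underside.
- book: Red notebook, 148 x 108 x 12 mm; bystander, origin in its underside.
- weight_500: Large brass balance weight, 38 mm across, 62 mm high; bystander, origin in its underside.
- weight_200: Smaller brass balance weight, 29 mm across, 48 mm high; bystander, origin in its underside.
Things that resemble listed ones, but are neither listed nor needed, are in the scene too. Leave any purple or red look-alike of the part that bears insert_centre alone.

How it is judged:
By the outcome, as a careful person would: the job done as asked, in the order asked, and still so for the second after the job is handed in, with the robot touching nothing.
It also fails if it takes over 72 s, if anything falls off the work surface, if the arm or the gripper's body presses on something with over 40 N, if the wrist force passes 120 N, or if a joint passes its speed limit or range.

## Working session

There is one attempt and no reset: what is moved stays moved. The work goes in short steps, Python scripts to look and compute and a tool call to move; the robot and the scene stay as the last step left them, time stands still between calls to the robot, and variables do not carry over. Pictures are saved under pics/ and viewed, and the job is handed in when it is done.

Besides the shell and the picture viewer there is one more tool, called after "Emit:" as name(argument=value, ...) on one line, values as JSON. play_rows: Moves the arm, as the interface text tells. Its arguments: {"type":"object","properties":{"increments":{"type":"array"}},"required":["increments"]}

```bash
ls; mkdir -p pics; python3 - <<'E'
from bench import sensors, viewer
import cv2,pickle
print(sensors.get_state())
for n in ["scene","top","wrist"]:
    im=viewer.get_image(n); pickle.dump(im,open(f"pics/{n}0.pkl","wb"))
    cv2.imwrite(f"pics/{n}0.png",im["frame"][:,:,::-1]); print(n,im["fx"],im["cx"],im["cy"],im["T"].round(4).tolist() if hasattr(im["T"],'round') else im["T"])
E
```

```text
pics
{'clock': 0.0, 'qpos': array([ 1.19133107e+00,  9.18167557e-02,  1.23183590e+00,  1.44786563e-06,
        1.81977282e+00, -5.66907274e-02]), 'dq': array([-5.14343947e-04, -3.80395940e-04,  1.25868229e-03, -8.44736913e-05,
        6.50673216e-04, -5.60989924e-04]), 'tau': array([-1.83875098e-03, -4.46444392e+01, -4.06447971e+01,  6.96284068e-02,
        2.90801609e-02, -1.03693706e-04]), 'tcp_pos': array([0.19021237, 0.56875848, 0.2215603 ]), 'tcp_rot': array([-5.04750288e-01, -3.10037477e+00,  2.80995588e-03]), 'ft_force': array([-0.67809732,  0.28945545, -1.0653858 ]), 'moment': array([-0.00421545,  0.01479967,  0.01885856]), 'width': 0.08790333217072634}
scene 526.7692242411714 279.32293531043075 211.08393412629238 [[-0.7428, -0.5662, 0.3572, -0.0885], [-0.6694, 0.6217, -0.4066, 0.6858], [0.0081, -0.5411, -0.8409, 1.5143], [0.0, 0.0, 0.0, 1.0]]
top 442.5254508167603 280.69928634056055 211.72344345141107 [[-0.0106, -0.9947, 0.1022, 0.4157], [-0.9999, 0.0118, 0.0112, -0.0022], [-0.0124, -0.102, -0.9947, 1.2013], [0.0, 0.0, 0.0, 1.0]]
wrist 352.9577105528121 279.8954862059491 210.0273352279125 [[0.3168, 0.9135, 0.2552, 0.1206], [0.9485, -0.3049, -0.0858, 0.5924], [-0.0006, 0.2693, -0.9631, 0.3847], [0.0, 0.0, 0.0, 1.0]]
```

View pics/scene0.png

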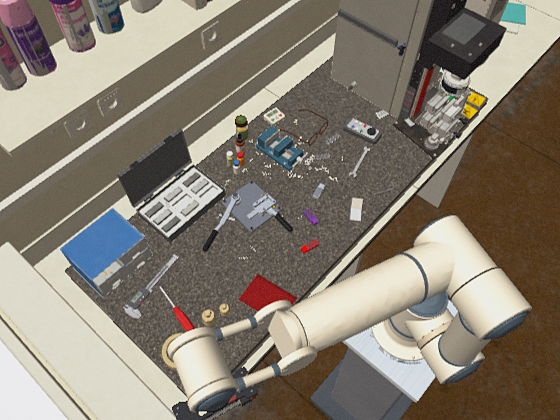

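View pics/top0.png

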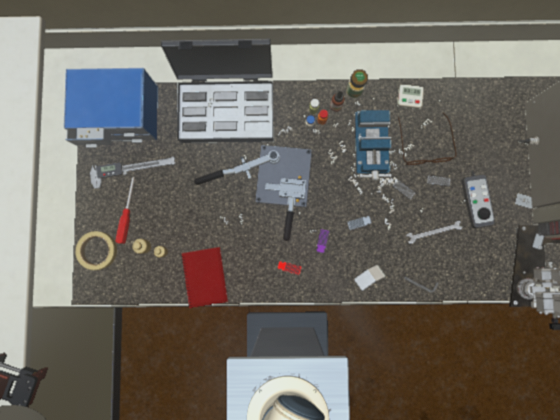

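View pics/wrist0.png

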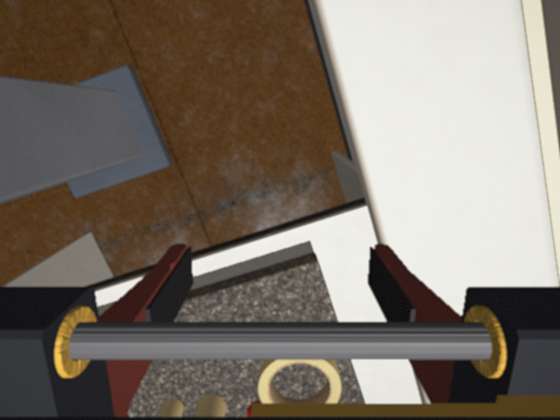

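```bash
python3 - <<'E'
import cv2
t=cv2.imread("pics/top0.png"); s=cv2.imread("pics/scene0.png")
cv2.imwrite("pics/topz.png",cv2.resize(t[130:290,180:460],None,fx=2.8,fy=2.8,interpolation=cv2.INTER_CUBIC))
cv2.imwrite("pics/topz2.png",cv2.resize(t[140:250,230:330],None,fx=5.4,fy=5.4,interpolation=cv2.INTER_CUBIC))
cv2.imwrite("pics/scz.png",cv2.resize(s[110:270,190:400],None,fx=3.7,fy=3.7,interpolation=cv2.INTER_CUBIC))
E
```

```text
(no output)
```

View pics/topz.png

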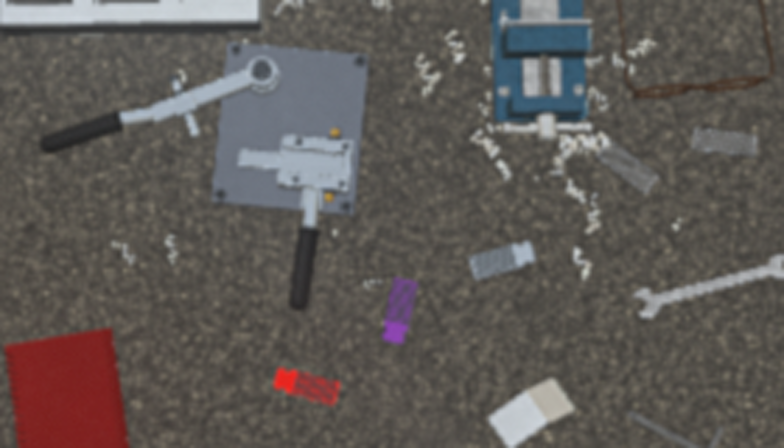

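View pics/topz2.png

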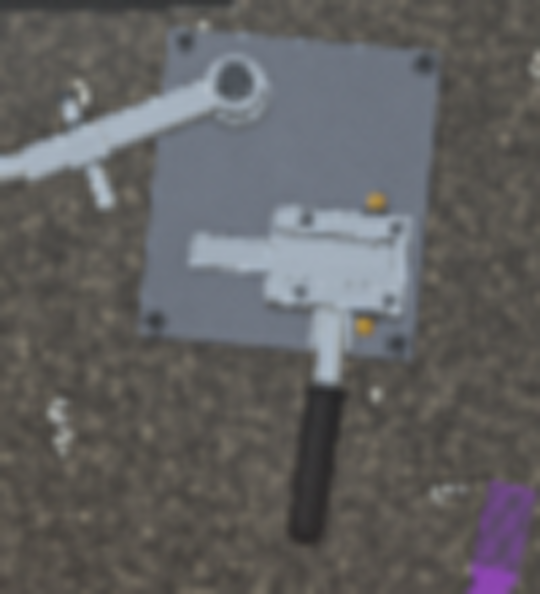

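View pics/scz.png

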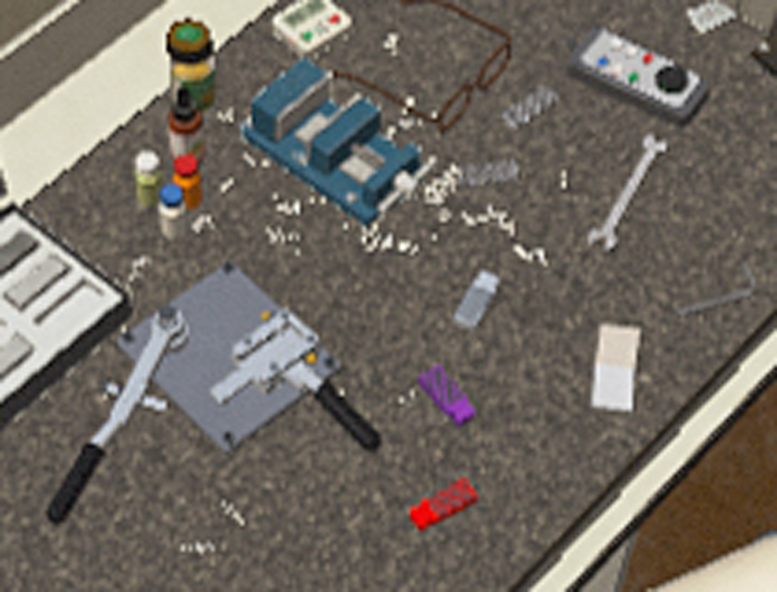

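```bash
cat > h.py <<'E'
import numpy as np, pickle, cv2
def ray(im,u,v):
    T=np.array(im["T"]); d=T[:3,:3]@np.array([(u-im["cx"])/im["fx"],(v-im["cy"])/im["fy"],1]); return T[:3,3],d
def px(im,u,v,z):
    o,d=ray(im,u,v); return o+d*(z-o[2])/d[2]
def proj(im,p):
    T=np.array(im["T"]); c=T[:3,:3].T@(np.asarray(p,float)-T[:3,3]); return im["fx"]*c[0]/c[2]+im["cx"],im["fy"]*c[1]/c[2]+im["cy"]
def load(n): return pickle.load(open(f"pics/{n}.pkl","rb"))
E
python3 - <<'E'
from h import *
t=load("top0")
z=lambda u,v:(u/5.4+230-.5+.5/5.4,v/5.4+140-.5+.5/5.4)
C=[px(t,*z(*p),0.012) for p in [(172,28),(440,50),(411,358),(138,331)]]
for c in C: print(c.round(4))
c=np.mean(C,0);print("mid",c, [np.degrees(np.arctan2(*(C[a]-C[b])[[1,0]])) for a,b in [(0,3),(1,2)]], [np.degrees(np.arctan2(*(C[a]-C[b])[[1,0]])) for a,b in [(0,1),(3,2)]])
print("pin",px(t,*z(234,82),.056))
z2=lambda u,v:(u/2.8+180-.3,v/2.8+130-.3)
for p in [(472,258),(478,278),(535,264),(530,241)]: print(px(t,*z2(*p),.011).round(4))
E
```

```text
[0.7233 0.0621 0.012 ]
[ 0.71   -0.0738  0.012 ]
[ 0.553  -0.0565  0.012 ]
[0.5682 0.0802 0.012 ]
mid [0.63863516 0.00297993 0.012     ] [np.float64(-6.6334678347993075), np.float64(-6.2763639336032755)] [np.float64(84.42387684154802), np.float64(83.61852059890232)]
pin [0.68458204 0.0296213  0.056     ]
[ 0.5085 -0.1704  0.011 ]
[ 0.4891 -0.1757  0.011 ]
[ 0.502  -0.2307  0.011 ]
[ 0.5242 -0.2266  0.011 ]
```

Emit:
play_rows(increments=[[0, -0.32, -0.37, 0, 0], [0, -0.32, -0.37, 0, 0], [0, -0.32, -0.37, 0, 0], [0, -0.32, -0.37, 0, 0], [0, -0.32, -0.37, 0, 0], [0, -0.32, -0.37, 0, 0], [0, -0.32, -0.37, 0, 0], [0, -0.32, -0.37, 0, 0], [0, -0.32, -0.37, 0, 0], [0, -0.32, -0.37, 0, 0], [0, -0.32, -0.37, 0, 0], [0, -0.32, -0.37, 0, 0]])

```text
clock: 1.35
tcp_pos: [0.4157, 0.0159, 0.217]
tcp_rot: [-0.486, -3.102, 0.016]
ft_force: [1.3, 0.9, 0.4]
width: 0.088
```

Emit:
play_rows(increments=[[0, -0.31, -0.36, 0, 0], [0, -0.31, -0.36, 0, 0], [0, -0.31, -0.36, 0, 0], [0, -0.31, -0.36, 0, 0], [0, -0.31, -0.36, 0, 0], [0, 0, 0, 0, 0.046], [0, 0, 0, 0, 0.046], [0, 0, 0, 0, 0.046], [0, 0, 0, 0, 0.046], [0, 0, 0, 0, 0.046], [0, 0, 0, 0, 0.046], [0, 0, 0, 0, 0.046]])

```text
clock: 2.55
tcp_pos: [0.5087, -0.2213, 0.2103]
tcp_rot: [-1.975, -2.433, 0.02]
ft_force: [-0.4, -0.6, -0.3]
width: 0.0876
```

```bash
cat > look.py <<'E'
import sys,cv2,pickle
from bench import sensors, viewer
tag=sys.argv[1]
for n in sys.argv[2:]:
    im=viewer.get_image(n); pickle.dump(im,open(f"pics/{n}{tag}.pkl","wb")); cv2.imwrite(f"pics/{n}{tag}.png",im["frame"][:,:,::-1])
s=sensors.get_state(); print(s["clock"],s["tcp_pos"].round(4),s["tcp_rot"].round(4),s["ft_force"].round(1),s["width"],s["qpos"].round(2))
import numpy as np
R=cv2.Rodrigues(s["tcp_rot"])[0]; print("tool y angle",np.degrees(np.arctan2(R[1,1],R[0,1])).round(2),"z",R[:,2].round(3))
E
python3 look.py 1 wrist
```

```text
2.6 [ 0.5087 -0.2213  0.2102] [-1.984  -2.4254  0.0197] [ 0.2 -1.   0.6] 0.08749201587578942 [-0.47 -0.02  1.37 -0.01  1.81 -0.67]
tool y angle 11.43 z [-0.014 -0.005 -1.   ]
```

View pics/wrist1.png

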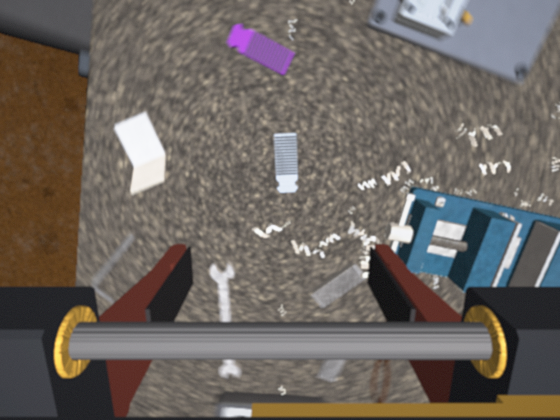

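```bash
python3 - <<'E'
from h import *
im=load("wrist1"); f=im["frame"]
c=cv2.cvtColor(f,cv2.COLOR_RGB2HSV)
roi=f[120:205,255:320]
cv2.imwrite("pics/w1z.png",cv2.resize(roi[:,:,::-1],None,fx=7,fy=7,interpolation=cv2.INTER_CUBIC))
b=f.astype(int); m=((b[...,2]>95)&(b[...,2]>=b[...,0])).astype(np.uint8)
m[:120]=0;m[205:]=0;m[:,:260]=0;m[:,315:]=0
m=cv2.morphologyEx(m,cv2.MORPH_CLOSE,np.ones((7,7)))
n,l,st,ce=cv2.connectedComponentsWithStats(m); k=1+st[1:,4].argmax(); print(st[k],ce[k])
cnt=cv2.findContours((l==k).astype(np.uint8),0,1)[0][0]; r=cv2.minAreaRect(cnt); print(r)
P=[px(im,*p,.0105) for p in cv2.boxPoints(r)]
for p in P:print(p.round(4))
print("centre",np.mean(P,0))
for i in range(4): d=P[i]-P[i-1]; print(np.linalg.norm(d),np.degrees(np.arctan2(d[1],d[0])))
E
```

```text
[ 273  132   26   62 1401] [285.67951463 161.72519629]
((285.8959045410156, 162.3144989013672), (61.21635437011719, 23.92527198791504), 87.27368927001953)
[ 0.488  -0.1713  0.0105]
[ 0.5112 -0.1652  0.0105]
[ 0.5279 -0.2259  0.0105]
[ 0.5036 -0.2324  0.0105]
centre [ 0.507678   -0.19870171  0.0105    ]
0.06308858332242001 104.35820332046637
0.02403404854222819 14.604973563308402
0.06297640362460484 -74.59724324771751
0.025182893875078036 -165.12723767193378
```

View pics/w1z.png

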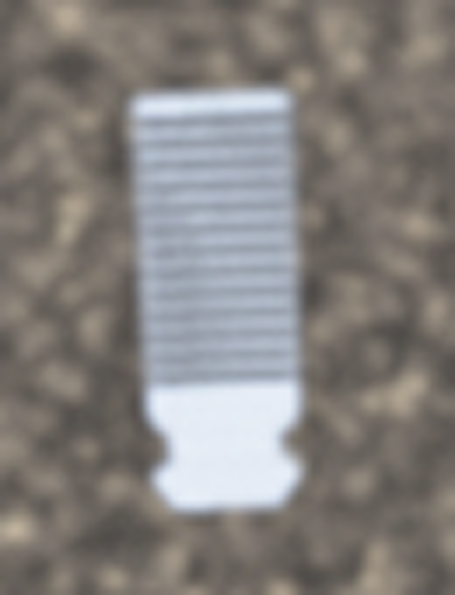

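Emit:
play_rows(increments=[[0, 0.2, 0.02, 0, -0.017], [0, 0.2, 0.02, 0.3, 0], [0, 0, 0, 0.4, 0], [0, 0, 0, 0.4, 0], [0, 0, 0, 0.4, 0], [0, 0, 0, 0, 0]])

```text
clock: 3.2
tcp_pos: [0.5016, -0.1808, 0.0561]
tcp_rot: [-1.896, -2.497, 0.018]
ft_force: [0.2, -0.1, 0.0]
width: 0.0879
```

```bash
python3 look.py 2 wrist
```

```text
3.25 [ 0.5032 -0.1815  0.0597] [-1.8995 -2.5008  0.016 ] [0.2 0.3 0.1] 0.08765229912369107 [-0.4  -0.05  1.66 -0.01  1.53 -0.67]
tool y angle 15.56 z [-0.007 -0.007 -1.   ]
```

View pics/wrist2.png

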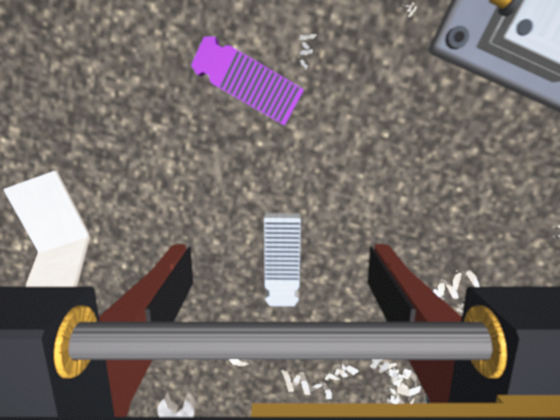

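```bash
python3 - <<'E'
from h import *
im=load("wrist2"); f=im["frame"]
b=f.astype(int); m=((b[...,2]>95)&(b[...,2]>=b[...,0])).astype(np.uint8)
m[:205]=0;m[312:]=0;m[:,:250]=0;m[:,315:]=0
m=cv2.morphologyEx(m,cv2.MORPH_CLOSE,np.ones((9,9)))
n,l,st,ce=cv2.connectedComponentsWithStats(m); k=1+st[1:,4].argmax()
cnt=cv2.findContours((l==k).astype(np.uint8),0,1)[0][0]; r=cv2.minAreaRect(cnt); print(r)
P=[px(im,*p,.011) for p in cv2.boxPoints(r)]
for p in P:print(p.round(4))
print("centre",np.mean(P,0))
for i in range(4): d=P[i]-P[i-1]; print(np.linalg.norm(d),np.degrees(np.arctan2(d[1],d[0])))
E
```

```text
((282.0, 260.0), (92.0, 38.0), 90.0)
[ 0.4878 -0.1712  0.011 ]
[ 0.5103 -0.1649  0.011 ]
[ 0.5284 -0.2257  0.011 ]
[ 0.5042 -0.2327  0.011 ]
centre [ 0.50765911 -0.19863061  0.011     ]
0.063603496024458 104.87071283905108
0.02333747485281108 15.813897478321813
0.0635081921355801 -73.45998568049774
0.02518944103391325 -163.9773257785129
```

Emit:
play_rows(increments=[[0, 0, 0, 0.25, 0], [0, 0, 0, 0.24, 0], [0, 0, 0, 0, 0], [0, 0, 0, 0, 0]])

```text
clock: 3.65
tcp_pos: [0.5088, -0.1846, 0.0217]
tcp_rot: [1.886, 2.496, -0.01]
ft_force: [-0.0, 1.0, 0.4]
width: 0.0876
```

```bash
python3 look.py 3
```

```text
3.65 [ 0.5088 -0.1846  0.0217] [ 1.8861  2.4958 -0.0104] [-0.   1.   0.4] 0.08755267615364308 [-0.4  -0.02  1.7  -0.01  1.45 -0.68]
tool y angle 15.84 z [ 0.007 -0.013 -1.   ]
```

Emit:
play_rows(increments=[[0, 0.045, -0.05, 0.1, 0], [0, 0, 0, 0, 0]])

```text
clock: 3.85
tcp_pos: [0.5047, -0.1825, 0.0157]
tcp_rot: [1.882, 2.492, -0.008]
ft_force: [-0.0, 0.1, -1.4]
width: 0.088
```

Emit:
play_rows(increments=[[0, 0, 0, 0, 0]])

```text
clock: 3.95
tcp_pos: [0.5053, -0.1828, 0.0171]
tcp_rot: [1.88, 2.49, -0.007]
ft_force: [-0.5, 0.1, -0.1]
width: 0.0878
```

Emit:
play_rows(increments=[[0, 0.02, -0.03, 0.1, 0], [0, 0, 0, 0.06, 0]])

```text
clock: 4.15
tcp_pos: [0.5029, -0.1823, 0.0021]
tcp_rot: [1.878, 2.488, -0.006]
ft_force: [0.0, 0.5, -0.9]
width: 0.088
```

Emit:
play_rows(increments=[[0, 0, 0, 0, 0]])

```text
clock: 4.25
tcp_pos: [0.5025, -0.1821, 0.0011]
tcp_rot: [1.879, 2.488, -0.006]
ft_force: [0.1, 0.5, 0.3]
width: 0.0876
```

Emit:
play_rows(increments=[[120, 0, 0, -0.02, 0], [255, 0, 0, 0, 0], [255, 0, 0, 0, 0], [255, 0, 0, 0, 0], [255, 0, 0, 0, 0], [255, 0, 0, 0, 0], [255, 0, 0, 0, 0], [255, 0, 0, 0, 0]])

```text
clock: 5.05
tcp_pos: [0.5024, -0.1821, 0.003]
tcp_rot: [1.879, 2.489, -0.007]
ft_force: [-0.4, -0.2, 0.2]
width: 0.0273
```

```bash
python3 look.py 4 wrist
```

```text
5.1 [ 0.5024 -0.1821  0.003 ] [ 1.879   2.4891 -0.0066] [ 0.2 -0.8 -0.1] 0.02378351168028935 [-0.41 -0.03  1.75 -0.01  1.4  -0.68]
tool y angle 15.91 z [ 0.016 -0.017 -1.   ]
```

View pics/wrist4.png

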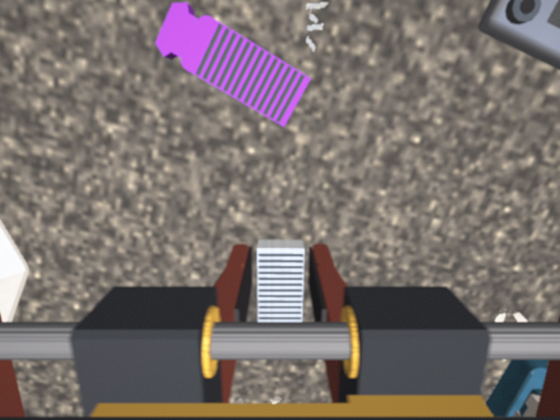

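Emit:
play_rows(increments=[[255, 0, 0, 0, 0], [255, 0, 0, 0, 0], [255, 0, 0, 0, 0], [255, 0, 0, -0.2, 0], [255, 0, 0, -0.4, 0], [255, 0, 0, -0.4, 0], [255, 0, 0, -0.2, 0], [255, 0, 0, 0, 0]])

```text
clock: 5.9
tcp_pos: [0.4984, -0.179, 0.1236]
tcp_rot: [1.883, 2.495, -0.009]
ft_force: [0.7, 0.1, 0.2]
width: 0.0218
```

```bash
python3 look.py 5 wrist
```

```text
5.95 [ 0.4979 -0.1789  0.122 ] [ 1.8845  2.4962 -0.0099] [ 1.  -0.8 -0.3] 0.021429012115962726 [-0.4  -0.11  1.61 -0.01  1.63 -0.68]
tool y angle 15.9 z [ 0.007 -0.013 -1.   ]
```

View pics/wrist5.png

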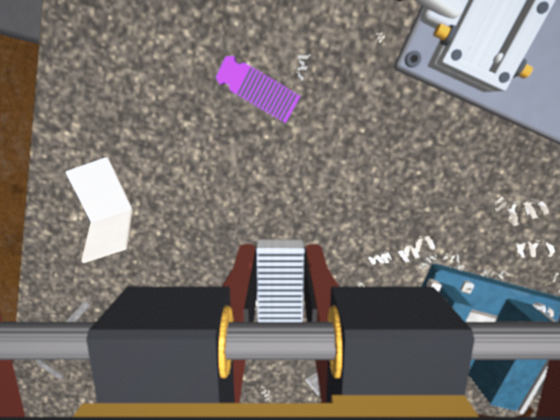

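Emit:
play_rows(increments=[[255, 0.12, 0.21, 0, 0], [255, 0.24, 0.42, 0, 0], [255, 0.24, 0.42, 0, 0], [255, 0.12, 0.21, 0, 0], [255, 0, 0, 0, 0.041], [255, 0, 0, 0, 0.041], [255, 0, 0, 0, 0.041], [255, 0, 0, 0, 0], [255, 0, 0, 0, 0]])

```text
clock: 6.85
tcp_pos: [0.5958, -0.0694, 0.0975]
tcp_rot: [-2.345, -2.079, 0.034]
ft_force: [-0.4, -0.6, -1.3]
width: 0.0216
```

```bash
python3 look.py 6 wrist
```

```text
6.9 [ 0.5957 -0.0695  0.0973] [-2.3453 -2.0781  0.0341] [-0.2  0.7 -1.7] 0.02158679629587122 [-0.17  0.12  1.42 -0.01  1.62 -0.05]
tool y angle -6.92 z [-0.022 -0.009 -1.   ]
```

View pics/wrist6.png

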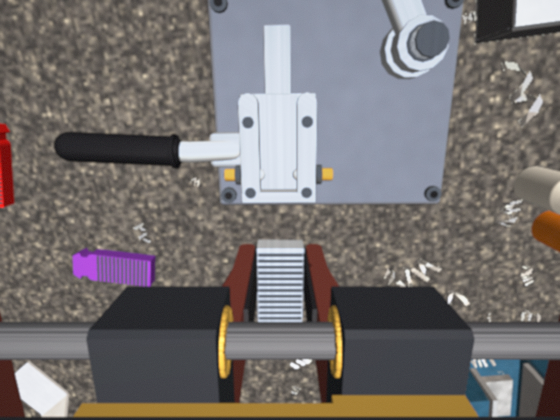

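```bash
python3 - <<'E'
from h import *
im=load("wrist6"); f=im["frame"]
cv2.imwrite("pics/w6z.png",cv2.resize(f[15:210,205:345,::-1],None,fx=4,fy=4,interpolation=cv2.INTER_CUBIC)[:600*1,:])
cv2.imwrite("pics/w6z.png",cv2.resize(f[15:210,205:345,::-1],(430,600),interpolation=cv2.INTER_CUBIC))
for v in [100,110,130,150,165]:
    g=cv2.cvtColor(f,cv2.COLOR_RGB2GRAY)[v,225:330].astype(int); print(v,g.tolist())
E
```

```text
100 [151, 154, 152, 152, 153, 151, 152, 152, 151, 153, 152, 152, 159, 186, 216, 226, 226, 227, 226, 228, 227, 228, 228, 227, 226, 226, 225, 227, 228, 229, 225, 203, 189, 209, 225, 228, 227, 226, 226, 228, 226, 225, 225, 227, 228, 227, 225, 224, 224, 224, 224, 226, 229, 229, 229, 228, 229, 226, 226, 226, 226, 226, 227, 227, 227, 224, 224, 224, 224, 224, 223, 211, 197, 210, 224, 228, 226, 227, 226, 227, 227, 228, 228, 228, 227, 226, 226, 226, 228, 229, 224, 193, 160, 150, 151, 151, 151, 152, 151, 151, 151, 151, 152, 152, 151]
110 [153, 152, 152, 152, 154, 152, 153, 152, 153, 153, 154, 150, 158, 186, 215, 224, 225, 224, 225, 227, 227, 225, 225, 225, 225, 226, 226, 228, 227, 228, 228, 220, 190, 170, 200, 225, 228, 226, 228, 228, 227, 225, 226, 228, 228, 228, 226, 226, 225, 225, 225, 227, 229, 230, 230, 230, 229, 227, 226, 226, 227, 226, 227, 228, 227, 226, 224, 225, 225, 226, 214, 185, 181, 209, 224, 224, 225, 224, 226, 226, 228, 226, 225, 225, 226, 225, 226, 227, 227, 227, 222, 195, 166, 153, 152, 151, 153, 151, 153, 153, 154, 155, 153, 153, 153]
130 [155, 154, 154, 154, 154, 152, 154, 
[... 847 characters left out ...]
8, 188, 185, 211, 224, 224, 225, 226, 227, 228, 228, 228, 226, 226, 226, 226, 226, 227, 227, 226, 217, 188, 161, 150, 152, 152, 154, 153, 154, 153, 154, 153, 154, 153, 154]
165 [178, 178, 178, 179, 177, 178, 177, 178, 178, 172, 160, 143, 134, 130, 136, 162, 200, 222, 224, 225, 226, 227, 229, 228, 228, 227, 227, 225, 226, 227, 228, 227, 228, 221, 191, 182, 213, 225, 227, 226, 228, 226, 225, 225, 227, 228, 227, 228, 225, 224, 225, 226, 228, 230, 231, 231, 231, 230, 227, 225, 226, 227, 228, 227, 228, 227, 226, 226, 228, 228, 219, 189, 185, 211, 225, 226, 226, 226, 227, 227, 228, 228, 226, 226, 226, 226, 226, 227, 228, 222, 189, 137, 105, 97, 97, 103, 121, 141, 152, 155, 154, 153, 154, 154, 155]
```

View pics/w6z.png

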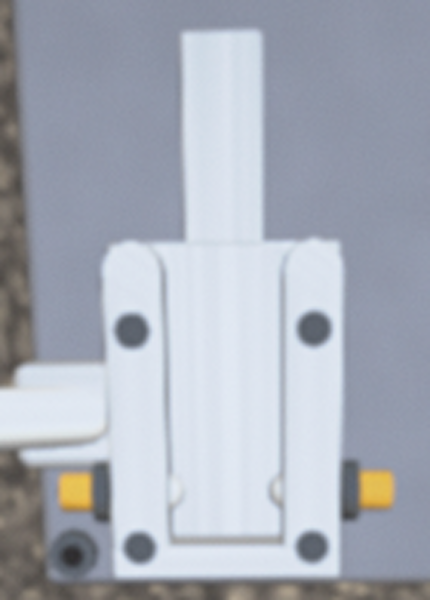

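```bash
python3 - <<'E'
from h import *
im=load("wrist6"); f=im["frame"]
g=cv2.cvtColor(f,cv2.COLOR_RGB2GRAY)
for v in [262,275,290]: print(v,[(255+i,x) for i,x in enumerate(g[v,250:315].tolist()) if 0] or g[v,250:315].tolist())
print(g[232:256,280].tolist())
for v,l,r in [(115,257.2,297.5),(130,257.8,297.5),(150,258.3,297.5),(165,258.8,297.6)]:
    print(v,((px(im,l,v,.038)+px(im,r,v,.038))/2).round(4), np.linalg.norm(px(im,l,v,.038)-px(im,r,v,.038)))
for v,l,r in [(110,238.2,316.8),(130,239.2,316.5),(160,240.5,316.2)]:
    print('outer',v,((px(im,l,v,.038)+px(im,r,v,.038))/2).round(4), np.linalg.norm(px(im,l,v,.038)-px(im,r,v,.038)))
print("mouth",px(im,278,93.6,.026))
for v,l,r in [(40,264,290.3),(80,265.5,290.5)]: print('tongue',px(im,(l+r)/2,v,.026),np.linalg.norm(px(im,l,v,.026)-px(im,r,v,.026)))
# end stop: line at v ~ 540/600*195+15
print("end",px(im,278.5,15+540*195/600,.026))
print("pin",px(im,431,39,.056))
E
```

```text
262 [66, 60, 50, 38, 30, 41, 104, 167, 185, 171, 164, 163, 163, 163, 160, 161, 162, 165, 165, 163, 161, 158, 159, 160, 162, 163, 164, 166, 164, 161, 160, 159, 160, 161, 159, 162, 163, 165, 164, 162, 162, 161, 163, 163, 162, 163, 162, 161, 160, 162, 160, 166, 163, 133, 73, 32, 33, 39, 44, 54, 63, 66, 68, 67, 66]
275 [45, 37, 36, 31, 29, 36, 87, 155, 196, 212, 213, 210, 210, 208, 208, 207, 209, 212, 213, 212, 208, 205, 206, 208, 210, 212, 214, 213, 213, 210, 208, 207, 206, 208, 210, 209, 210, 212, 210, 208, 209, 209, 211, 211, 212, 210, 210, 208, 206, 206, 205, 201, 179, 128, 66, 26, 25, 33, 34, 34, 41, 54, 64, 66, 67]
290 [35, 30, 27, 30, 27, 23, 48, 91, 121, 124, 116, 111, 111, 110, 111, 109, 111, 111, 111, 110, 110, 109, 110, 110, 111, 110, 112, 113, 110, 111, 110, 112, 112, 110, 110, 112, 109, 111, 110, 110, 111, 109, 110, 111, 112, 109, 112, 112, 110, 111, 117, 125, 116, 80, 41, 21, 22, 23, 23, 30, 35, 35, 32, 43, 56]
[106, 103, 97, 96, 98, 102, 106, 127, 153, 168, 173, 172, 173, 170, 170, 182, 207, 225, 231, 230, 217, 172, 118, 110]
115 [0.6019 0.0015 0.038 ] 0.024470454316459007
130 [ 0.601  -0.0074  0.038 ] 0.024384531469424
150 [ 0.5996 -0.0195  0.038 ] 0.024454411358295274
165 [ 0.5987 -0.0288  0.038 ] 0.02449220389740879
outer 110 [0.6023 0.0044 0.038 ] 0.04754443494929095
outer 130 [ 0.601  -0.0074  0.038 ] 0.04747832090749534
outer 160 [ 0.5991 -0.0257  0.038 ] 0.04759553721588471
mouth [0.60350822 0.01413575 0.026     ]
tongue [0.6067304  0.04479772 0.026     ] 0.015922644263631776
tongue [0.60448352 0.02213044 0.026     ] 0.01558421309317406
end [ 0.59627468 -0.04796248  0.026     ]
pin [0.68687529 0.03028168 0.056     ]
```

```bash
python3 - <<'E'
from h import *
im=load("wrist6")
R=cv2.Rodrigues(np.array([-2.3453,-2.0781,.0341]))[0];tcp=np.array([.5957,-.0695,.0973])
for u,v in [(256,262),(303.3,262),(279.7,247),(256.3,275),(303.3,275)]:
    p=px(im,u,v,.1055); print(p.round(4),(R.T@(p-tcp)).round(4))
p=px(im,279.7,239.7,.0945); print(p,(R.T@(p-tcp)).round(4))
E
```

```text
[ 0.5855 -0.0633  0.1055] [ 0.0048 -0.011  -0.008 ]
[ 0.6079 -0.0658  0.1055] [ 0.005   0.0114 -0.0085]
[ 0.5976 -0.057   0.1055] [ 0.0126  0.0002 -0.0083]
[ 0.5847 -0.0701  0.1055] [-0.002 -0.011 -0.008]
[ 0.6072 -0.0726  0.1055] [-0.0018  0.0116 -0.0084]
[ 0.59733936 -0.05750876  0.0945    ] [0.0121 0.0002 0.0027]
```

Emit:
play_rows(increments=[[255, 0.2, 0, 0, -0.005], [255, 0.4, -0.01, 0, 0], [255, 0.4, -0.01, 0, 0], [255, 0.25, -0.01, 0, 0], [255, 0.1, 0, 0, 0], [255, 0, 0, 0, 0]])

```text
clock: 7.5
tcp_pos: [0.6058, 0.0668, 0.0926]
tcp_rot: [-2.317, -2.107, 0.038]
ft_force: [-0.1, -0.7, -2.8]
width: 0.0214
```

```bash
python3 look.py 7
```

```text
7.5 [0.6058 0.0668 0.0926] [-2.3169 -2.1067  0.0384] [-0.1 -0.7 -2.8] 0.021414544297731257 [ 0.06  0.15  1.39 -0.01  1.62  0.15]
tool y angle -5.45 z [-0.025 -0.009 -1.   ]
```

Emit:
play_rows(increments=[[255, 0.015, 0.04, 0.1, 0.003], [255, 0, 0, 0.2, 0], [255, 0, 0, 0.15, 0], [255, 0, 0, 0.06, 0], [255, 0, 0, 0, 0]])

```text
clock: 8.0
tcp_pos: [0.6093, 0.0617, 0.0374]
tcp_rot: [-2.333, -2.091, 0.041]
ft_force: [0.4, -0.2, -0.3]
width: 0.0218
```

```bash
python3 look.py 8 wrist
```

```text
8.05 [0.6094 0.0617 0.0379] [-2.333  -2.0915  0.0407] [-0.4 -0.4 -2.5] 0.021490961052401638 [ 0.05  0.19  1.45 -0.01  1.53  0.16]
tool y angle -6.26 z [-0.025 -0.011 -1.   ]
```

View pics/wrist8.png

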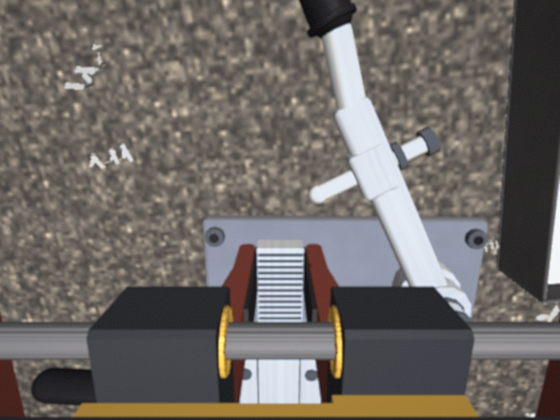

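Emit:
play_rows(increments=[[255, 0.05, -0.015, 0.02, 0], [255, 0.02, 0, 0.04, 0], [255, 0, 0, 0, 0]])

```text
clock: 8.35
tcp_pos: [0.6096, 0.0689, 0.0334]
tcp_rot: [-2.335, -2.092, 0.037]
ft_force: [0.2, -0.8, -0.5]
width: 0.0216
```

```bash
python3 look.py 9 scene top
```

```text
8.45 [0.6099 0.0688 0.034 ] [-2.3356 -2.0922  0.036 ] [-0.  -0.4 -1.1] 0.02133381582085146 [ 0.06  0.19  1.46 -0.01  1.52  0.17]
tool y angle -6.3 z [-0.021 -0.011 -1.   ]
```

Emit:
play_rows(increments=[[255, 0, -0.012, 0.03, 0], [255, -0.02, 0, 0.01, 0]])

```text
clock: 8.65
tcp_pos: [0.6088, 0.0672, 0.0306]
tcp_rot: [-2.336, -2.093, 0.034]
ft_force: [0.1, 0.2, -0.4]
width: 0.0217
```

```bash
python3 look.py 10 scene; python3 -c "
import cv2
s=cv2.imread('pics/scene10.png');cv2.imwrite('pics/s10z.png',cv2.resize(s[150:270,190:320],None,fx=5,fy=5,interpolation=cv2.INTER_CUBIC))"
```

```text
8.7 [0.6088 0.0667 0.0306] [-2.3362 -2.0933  0.0345] [-0.1  0.6 -2. ] 0.021653517600310458 [ 0.06  0.19  1.46 -0.01  1.51  0.17]
tool y angle -6.28 z [-0.019 -0.011 -1.   ]
```

View pics/s10z.png

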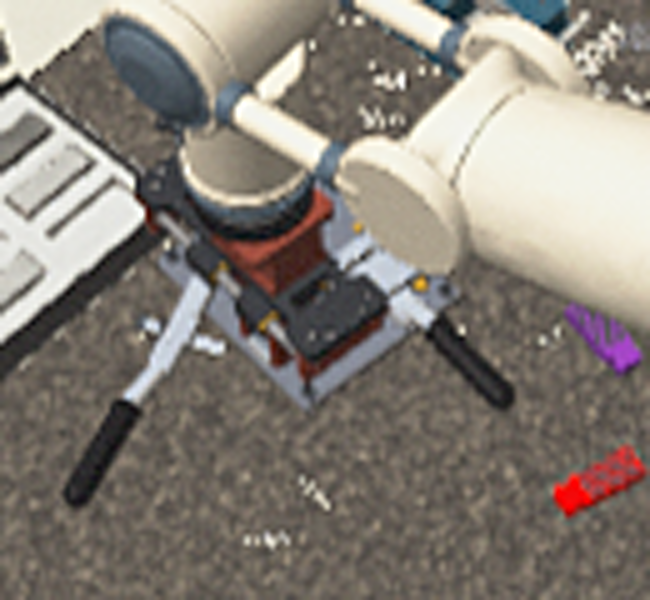

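Emit:
play_rows(increments=[[255, -0.05, 0, 0, 0], [255, -0.05, 0, 0, 0], [255, -0.05, 0, 0, 0]])

```text
clock: 9.0
tcp_pos: [0.6071, 0.0509, 0.0309]
tcp_rot: [-2.336, -2.094, 0.035]
ft_force: [0.3, -0.4, -1.1]
width: 0.0218
```

Emit:
play_rows(increments=[[255, -0.06, 0, 0.01, 0], [255, -0.06, 0, 0, 0], [255, -0.05, 0, 0, 0]])

```text
clock: 9.3
tcp_pos: [0.605, 0.0319, 0.0301]
tcp_rot: [-2.337, -2.093, 0.035]
ft_force: [0.9, -0.0, -0.4]
width: 0.0216
```

```bash
python3 look.py 11 wrist
```

```text
9.35 [0.605  0.0311 0.0301] [-2.3375 -2.0928  0.0354] [-0.5  0.1 -1.3] 0.021690738289955058 [ 0.    0.17  1.49 -0.01  1.5   0.11]
tool y angle -6.33 z [-0.019 -0.012 -1.   ]
```

View pics/wrist11.png

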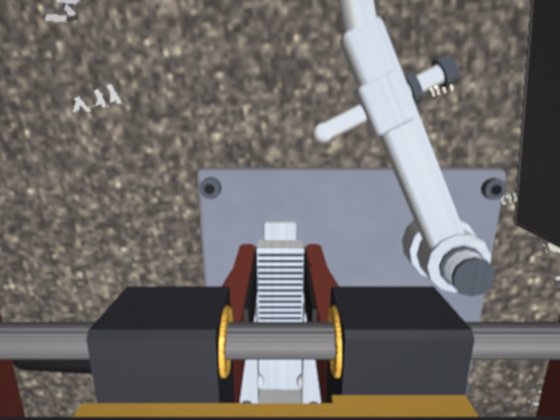

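Emit:
play_rows(increments=[[180, 0, 0, 0, 0], [160, 0, 0, 0, 0], [140, 0, 0, 0, 0], [130, 0, 0, 0, 0], [130, 0, 0, 0, 0], [130, 0, 0, 0, 0]])

```text
clock: 9.95
tcp_pos: [0.6056, 0.0313, 0.0311]
tcp_rot: [-2.338, -2.094, 0.033]
ft_force: [-0.5, 0.6, 0.3]
width: 0.0433
```

Emit:
play_rows(increments=[[130, 0, 0, -0.1, 0], [130, 0, 0, -0.3, 0], [130, 0, 0, -0.4, 0], [130, 0, 0, -0.3, 0], [130, 0, 0, 0, 0]])

```text
clock: 10.45
tcp_pos: [0.6066, 0.0331, 0.1459]
tcp_rot: [-2.336, -2.093, 0.036]
ft_force: [0.4, -0.3, 1.0]
width: 0.0433
```

```bash
python3 look.py 12 wrist
```

```text
10.5 [0.606  0.0331 0.1436] [-2.3348 -2.092   0.0388] [ 0.3  0.7 -0.3] 0.04333681702517866 [ 0.01  0.13  1.33 -0.01  1.71  0.11]
tool y angle -6.29 z [-0.023 -0.012 -1.   ]
```

View pics/wrist12.png

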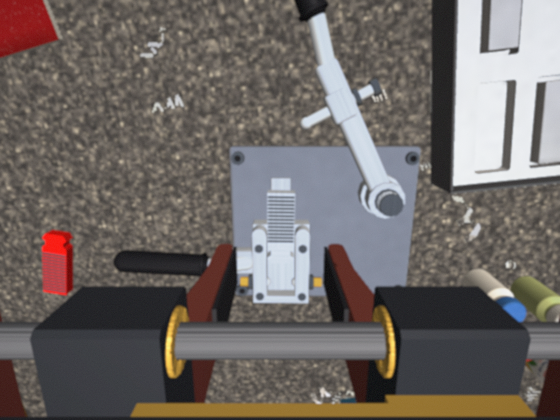

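```bash
python3 - <<'E'
from h import *
t=load("top0"); print(proj(t,(.6277,.2112,.034)),proj(t,(.6874,.0306,.056)))
print("tray front edge",px(t,180,138,.03),px(t,272,138,.03))
t=load("wrist12"); print(proj(t,(.6277,.2112,.034)),proj(t,(.6874,.0306,.056)))
E
```

```text
(np.float64(205.5801369247203), np.float64(178.41460897512087)) (np.float64(272.5456156410973), np.float64(153.73412904619133))
tray front edge [0.74049644 0.28227871 0.03      ] [0.73699854 0.0324434  0.03      ]
(np.float64(285.00439393350246), np.float64(-56.291646785702426)) (np.float64(391.21600833169737), np.float64(204.888948393458))
```

Emit:
play_rows(increments=[[255, 0.2, 0.04, 0, 0], [255, 0.4, 0.07, 0, 0], [255, 0.4, 0.07, 0, 0], [255, 0.4, 0.07, 0, 0], [255, 0.4, 0.07, 0, 0], [255, 0.16, 0.02, 0, 0], [255, 0, 0, 0, 0.044], [255, 0, 0, 0, 0.044], [255, 0, 0, 0, 0.044], [255, 0, 0, 0, 0.044]])

```text
clock: 11.5
tcp_pos: [0.6577, 0.2279, 0.1215]
tcp_rot: [-2.836, -1.347, 0.077]
ft_force: [0.1, -0.6, 0.2]
width: 0.0003
```

Emit:
play_rows(increments=[[255, 0, 0, 0, 0.044], [255, 0, 0, 0, 0.044], [255, 0, 0, 0, 0.044], [255, 0, 0, 0, 0.042], [255, 0, 0, 0, 0]])

```text
clock: 12.0
tcp_pos: [0.6549, 0.2233, 0.1132]
tcp_rot: [3.086, 0.486, -0.094]
ft_force: [0.6, 0.3, -0.4]
width: 0.0006
```

```bash
python3 look.py 13 wrist
```

```text
12.05 [0.6548 0.2233 0.113 ] [ 3.0852  0.4914 -0.0944] [ 0.  -0.2 -0.2] 0.00043565090545039895 [ 0.28  0.41  1.06 -0.01  1.74  1.54]
tool y angle -71.89 z [-0.057 -0.025 -0.998]
```

View pics/wrist13.png

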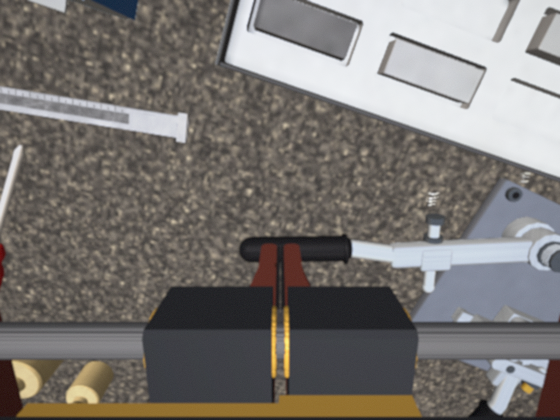

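```bash
python3 - <<'E'
from h import *
im=load("wrist13")
pin=np.array([.6874,.0306]); yaw=np.radians(-6.0); Rp=np.array([[np.cos(yaw),-np.sin(yaw)],[np.sin(yaw),np.cos(yaw)]])
def toP(p): return Rp.T@(np.asarray(p)[:2]-pin)*1000
cv2.imwrite("pics/w13z.png",cv2.resize(im["frame"][215:290,225:360,::-1],None,fx=5,fy=5,interpolation=cv2.INTER_CUBIC))
for u in (260,340):
  a=px(im,u,236.5,.036); print(u,a.round(4),toP(a).round(1))
  b=px(im,u,262,.036); print(b.round(4),toP(b).round(1))
print(proj(im,(.6548,.2233,.113)), toP((.6548,.2233)))
print(np.degrees(np.arctan2(*( toP(px(im,260,236.5,.036))-toP(px(im,340,236.5,.036)) )[::-1])))
E
```

```text
260 [0.6332 0.231  0.036 ] [-74.9 193.7]
[0.6135 0.225  0.036 ] [-93.8 185.6]
340 [0.6509 0.1758 0.036 ] [-51.4 140.6]
[0.6316 0.1683 0.036 ] [-69.8 131.1]
(np.float64(279.9281853589762), np.float64(264.2501937776154)) [-52.56404866 188.23674133]
113.79264415806172
```

View pics/w13z.png

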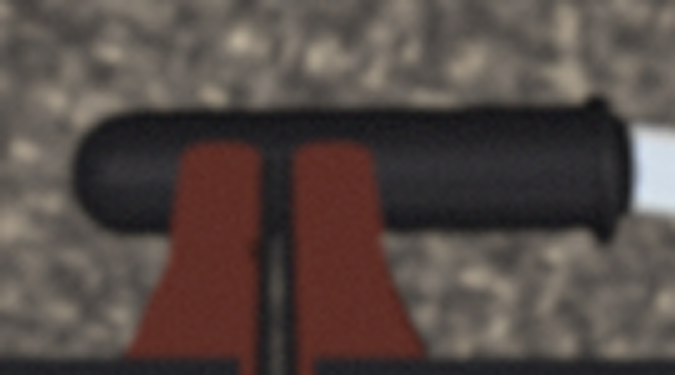

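Emit:
play_rows(increments=[[255, 0.14, 0, 0, -0.016], [255, 0, 0, 0.2, 0], [255, 0, 0, 0.3, 0], [255, 0, 0, 0.2, 0], [255, 0, 0, 0.08, 0], [255, 0, 0, 0, 0]])

```text
clock: 12.65
tcp_pos: [0.6632, 0.2233, 0.0298]
tcp_rot: [3.066, 0.603, -0.099]
ft_force: [0.2, -0.0, -0.3]
width: 0.0005
```

```bash
cat > lev.py <<'E'
from h import *
from bench import sensors
import sys
pin=np.array([.6874,.0306]); yaw=np.radians(-6.0); Rp=np.array([[np.cos(yaw),-np.sin(yaw)],[np.sin(yaw),np.cos(yaw)]])
s=sensors.get_state(); p=Rp.T@(s["tcp_pos"][:2]-pin)*1000
R=cv2.Rodrigues(s["tcp_rot"])[0]; ty=np.degrees(np.arctan2(R[1,1],R[0,1]))
n=28.5
d=np.hypot(*p); r=np.sqrt(d*d-n*n)
# p = r(-cos a, sin a)+n(sin a, cos a)
a=np.arctan2(p[1],-p[0])-np.arctan2(n,r)
F=Rp.T@s["ft_force"][:2]
print("t %.2f press xy"%s["clock"],p.round(1),"z %.4f"%s["tcp_pos"][2],"a(if n=28.5) %.3f"%a,"r %.1f"%r,"tool ang wanted %.1f have %.1f"%(-6-np.degrees(a),ty),"F tang %.1f"%(F@[np.sin(a),np.cos(a)]),s["ft_force"].round(1),"tilt",R[:,2].round(3))
E
python3 lev.py; python3 look.py 14 wrist
```

```text
t 12.65 press xy [-44.2 189.1] z 0.0298 a(if n=28.5) 1.194 r 192.1 tool ang wanted -74.4 have -67.7 F tang 0.2 [ 0.2 -0.  -0.3] tilt [-0.059 -0.027 -0.998]
12.7 [0.6635 0.2234 0.0306] [ 3.0666  0.6028 -0.0979] [-0.2 -0.  -0.1] 0.00014445601115405712 [ 0.28  0.46  1.14 -0.01  1.61  1.46]
tool y angle -67.75 z [-0.059 -0.027 -0.998]
```

View pics/wrist14.png

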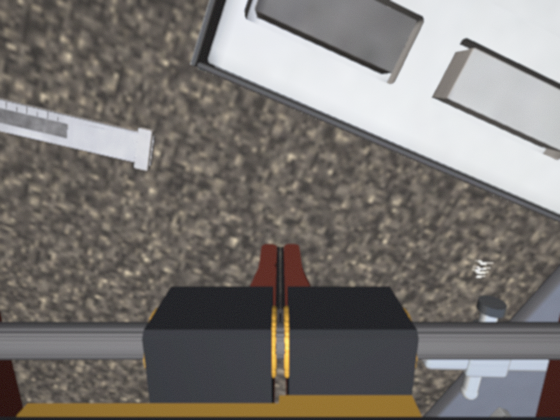

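Emit:
play_rows(increments=[[255, 0, 0, 0.09, 0], [255, -0.04, 0, 0.04, 0], [255, -0.04, 0, 0, -0.005], [255, -0.04, 0, 0, -0.005], [255, -0.04, 0, 0, -0.007], [255, -0.04, 0, 0, -0.007]])

```text
clock: 13.3
tcp_pos: [0.6456, 0.2153, 0.0229]
tcp_rot: [3.042, 0.731, -0.087]
ft_force: [1.1, 1.1, -0.4]
width: 0.0005
```

```bash
python3 lev.py; python3 look.py 15 top scene;python3 -c "
import cv2
s=cv2.imread('pics/top15.png');cv2.imwrite('pics/t15z.png',cv2.resize(s[120:250,170:330],None,fx=4.5,fy=4.5,interpolation=cv2.INTER_CUBIC))"
```

```text
t 13.30 press xy [-60.9 179.3] z 0.0229 a(if n=28.5) 1.092 r 187.2 tool ang wanted -68.6 have -63.0 F tang 1.4 [ 1.1  1.1 -0.4] tilt [-0.051 -0.024 -0.998]
13.4 [0.6456 0.2151 0.0231] [ 3.0422  0.7294 -0.0867] [ 1.4 -0.4 -1. ] 0.0006861148286760369 [ 0.28  0.41  1.22 -0.01  1.57  1.38]
tool y angle -63.04 z [-0.051 -0.025 -0.998]
```

View pics/t15z.png

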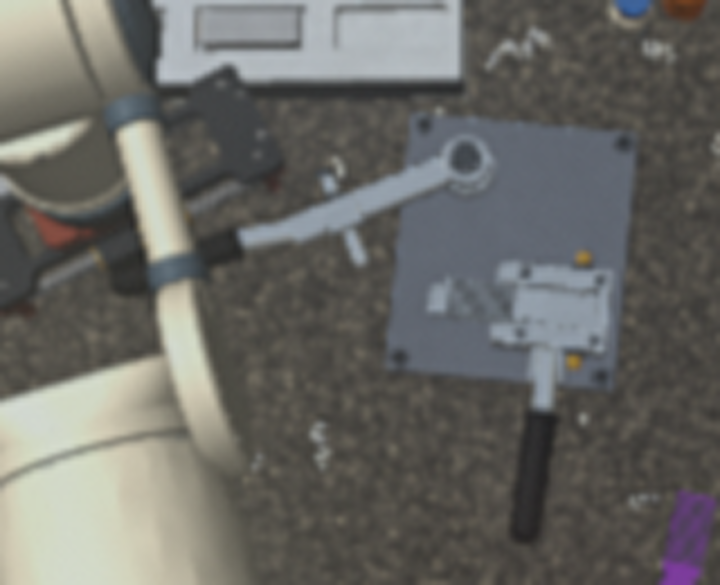

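Emit:
play_rows(increments=[[255, -0.06, 0, 0.03, -0.005], [255, -0.08, 0, 0.03, -0.01], [255, -0.08, 0, 0, -0.012], [255, -0.08, 0, 0, -0.012], [255, -0.08, 0, 0, -0.012], [255, -0.08, 0, 0, -0.012]])

```text
clock: 14.0
tcp_pos: [0.6048, 0.1924, 0.0196]
tcp_rot: [2.957, 1.048, -0.081]
ft_force: [1.0, 3.2, -0.7]
width: 0.0
```

```bash
python3 lev.py
```

```text
t 14.00 press xy [-99.1 152.3] z 0.0196 a(if n=28.5) 0.837 r 179.4 tool ang wanted -53.9 have -51.0 F tang 2.7 [ 1.   3.2 -0.7] tilt [-0.048 -0.02  -0.999]
```

Emit:
play_rows(increments=[[255, -0.08, -0.02, 0.01, -0.013], [255, -0.08, -0.02, 0, -0.013], [255, -0.08, -0.02, 0, -0.014], [255, -0.08, -0.02, 0, -0.014], [255, -0.08, -0.02, 0, -0.014]])

```text
clock: 14.5
tcp_pos: [0.5688, 0.1708, 0.0203]
tcp_rot: [-2.822, -1.375, 0.072]
ft_force: [2.3, 1.3, -1.2]
width: 0.0003
```

```bash
python3 lev.py
```

```text
t 14.50 press xy [-132.6  127. ] z 0.0203 a(if n=28.5) 0.608 r 181.4 tool ang wanted -40.8 have -38.1 F tang 2.5 [ 2.3  1.3 -1.2] tilt [-0.042 -0.019 -0.999]
```

Emit:
play_rows(increments=[[255, -0.08, -0.02, 0, -0.014], [255, -0.08, -0.02, 0, -0.014], [255, -0.07, -0.02, 0, -0.014], [255, -0.07, -0.02, 0, -0.013], [255, -0.06, -0.01, 0, -0.012]])

```text
clock: 15.0
tcp_pos: [0.5417, 0.1456, 0.0211]
tcp_rot: [-2.648, -1.679, 0.059]
ft_force: [0.9, 4.3, -1.4]
width: 0.0003
```

```bash
python3 lev.py; python3 look.py 16 top;python3 -c "
import cv2
s=cv2.imread('pics/top16.png');cv2.imwrite('pics/t16z.png',cv2.resize(s[120:250,170:330],None,fx=4.5,fy=4.5,interpolation=cv2.INTER_CUBIC))"
```

```text
t 15.00 press xy [-157.    99.1] z 0.0211 a(if n=28.5) 0.409 r 183.4 tool ang wanted -29.4 have -25.3 F tang 4.2 [ 0.9  4.3 -1.4] tilt [-0.035 -0.016 -0.999]
15.05 [0.5412 0.145  0.0211] [-2.6467 -1.6814  0.0603] [ 2.2  3.1 -1.6] 0.0004956919320465462 [ 0.21  0.08  1.61 -0.01  1.5   0.65]
tool y angle -25.17 z [-0.035 -0.016 -0.999]
```

View pics/t16z.png

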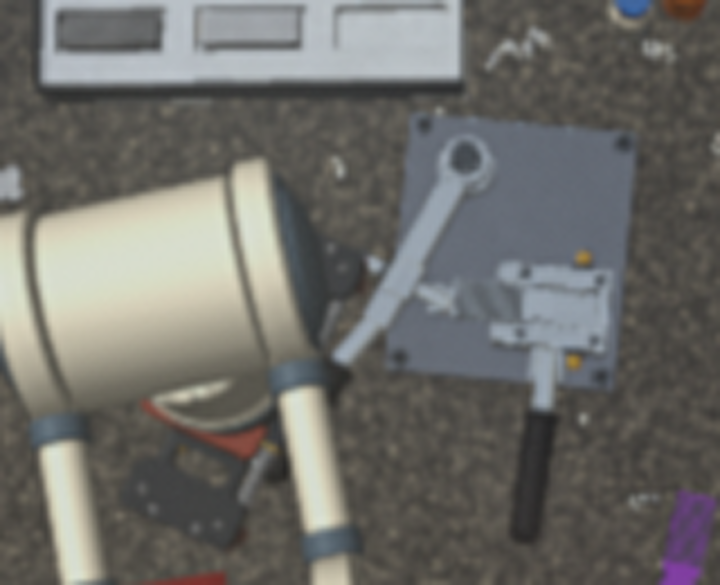

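Emit:
play_rows(increments=[[255, -0.05, -0.01, 0, -0.006], [255, -0.05, -0.01, 0, -0.007], [255, -0.05, -0.01, 0, -0.007], [255, -0.05, -0.01, 0, -0.007]])

```text
clock: 15.45
tcp_pos: [0.5297, 0.1286, 0.0213]
tcp_rot: [-2.566, -1.798, 0.054]
ft_force: [2.8, 2.8, -2.7]
width: 0.0002
```

```bash
python3 lev.py; python3 look.py 17 top;python3 -c "
import cv2
s=cv2.imread('pics/top17.png');cv2.imwrite('pics/t17z.png',cv2.resize(s[130:220,240:330],None,fx=6,fy=6,interpolation=cv2.INTER_CUBIC))"
```

```text
t 15.45 press xy [-167.1   80.9] z 0.0213 a(if n=28.5) 0.297 r 183.5 tool ang wanted -23.0 have -20.0 F tang 3.7 [ 2.8  2.8 -2.7] tilt [-0.033 -0.014 -0.999]
15.5 [0.5293 0.128  0.0213] [-2.5656 -1.7995  0.0554] [ 2.6  1.2 -2. ] 0.0003849850185372024 [ 0.18  0.03  1.65 -0.01  1.49  0.53]
tool y angle -19.93 z [-0.033 -0.014 -0.999]
```

View pics/t17z.png

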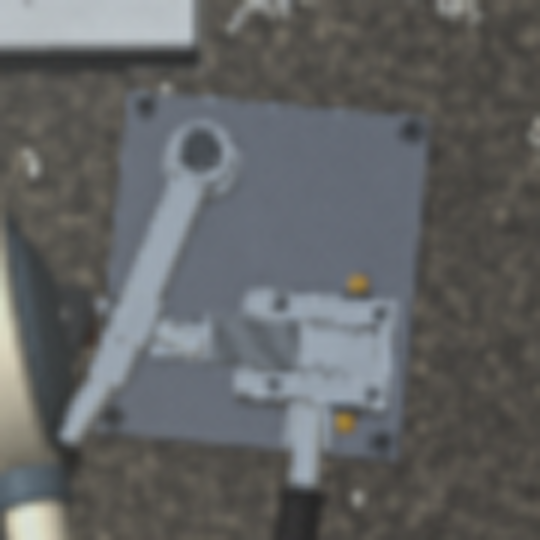

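Emit:
play_rows(increments=[[255, -0.03, -0.005, 0, -0.005], [255, -0.03, -0.005, 0, -0.005]])

```text
clock: 15.7
tcp_pos: [0.5262, 0.1229, 0.0213]
tcp_rot: [-2.534, -1.841, 0.054]
ft_force: [2.7, 4.1, -2.4]
width: 0.0005
```

```bash
python3 lev.py
```

```text
t 15.70 press xy [-169.9   75. ] z 0.0213 a(if n=28.5) 0.262 r 183.6 tool ang wanted -21.0 have -18.0 F tang 4.8 [ 2.7  4.1 -2.4] tilt [-0.033 -0.013 -0.999]
```

Emit:
play_rows(increments=[[255, -0.03, -0.005, 0, -0.005]])

```text
clock: 15.8
tcp_pos: [0.5247, 0.1203, 0.0214]
tcp_rot: [-2.518, -1.863, 0.053]
ft_force: [2.9, 3.4, -2.1]
width: 0.0008
```

Emit:
play_rows(increments=[[255, -0.03, -0.005, 0, -0.005]])

```text
clock: 15.9
tcp_pos: [0.5232, 0.1175, 0.0213]
tcp_rot: [-2.501, -1.884, 0.053]
ft_force: [2.9, 4.1, -2.5]
width: 0.0007
```

```bash
python3 lev.py
```

```text
t 15.90 press xy [-172.4   69.3] z 0.0213 a(if n=28.5) 0.228 r 183.6 tool ang wanted -19.1 have -16.0 F tang 4.8 [ 2.9  4.1 -2.5] tilt [-0.033 -0.013 -0.999]
```

Emit:
play_rows(increments=[[255, -0.025, -0.005, 0, -0.004]])

```text
clock: 16.0
tcp_pos: [0.5221, 0.1154, 0.0214]
tcp_rot: [-2.487, -1.901, 0.052]
ft_force: [4.8, 5.6, -3.3]
width: 0.0008
```

Emit:
play_rows(increments=[[255, -0.025, -0.005, 0, -0.004]])

```text
clock: 16.1
tcp_pos: [0.5213, 0.114, 0.0215]
tcp_rot: [-2.473, -1.918, 0.048]
ft_force: [5.2, 8.6, -4.4]
width: 0.0007
```

Emit:
play_rows(increments=[[255, -0.025, -0.005, 0, -0.004]])

```text
clock: 16.2
tcp_pos: [0.5208, 0.1132, 0.0215]
tcp_rot: [-2.458, -1.934, 0.042]
ft_force: [6.9, 10.7, -5.1]
width: 0.0003
```

```bash
python3 lev.py
```

```text
t 16.20 press xy [-174.4   64.7] z 0.0215 a(if n=28.5) 0.202 r 183.8 tool ang wanted -17.5 have -13.6 F tang 12.3 [ 6.9 10.7 -5.1] tilt [-0.03  -0.006 -1.   ]
```

Emit:
play_rows(increments=[[255, -0.025, -0.003, 0, -0.003]])

```text
clock: 16.3
tcp_pos: [0.5205, 0.1129, 0.0216]
tcp_rot: [-2.445, -1.947, 0.035]
ft_force: [6.8, 10.9, -5.5]
width: 0.0005
```

Emit:
play_rows(increments=[[255, -0.025, -0.003, 0, -0.002]])

```text
clock: 16.4
tcp_pos: [0.5202, 0.1125, 0.0216]
tcp_rot: [-2.436, -1.955, 0.029]
ft_force: [5.9, 10.8, -5.1]
width: 0.0005
```

Emit:
play_rows(increments=[[255, -0.033, -0.003, 0, -0.001]])

```text
clock: 16.5
tcp_pos: [0.5199, 0.1119, 0.0217]
tcp_rot: [-2.429, -1.96, 0.02]
ft_force: [6.4, 13.7, -5.5]
width: 0.0008
```

Emit:
play_rows(increments=[[255, -0.035, -0.003, 0, -0.001]])

```text
clock: 16.6
tcp_pos: [0.5191, 0.11, 0.0217]
tcp_rot: [-2.423, -1.965, 0.016]
ft_force: [2.2, 3.8, -2.6]
width: 0.0007
```

```bash
python3 lev.py
```

```text
t 16.60 press xy [-175.7   61.4] z 0.0217 a(if n=28.5) 0.183 r 183.9 tool ang wanted -16.5 have -11.9 F tang 4.2 [ 2.2  3.8 -2.6] tilt [-0.022  0.011 -1.   ]
```

Emit:
play_rows(increments=[[255, 0, 0, 0, 0]])

```text
clock: 16.7
tcp_pos: [0.519, 0.1101, 0.0217]
tcp_rot: [-2.422, -1.966, 0.016]
ft_force: [2.7, 3.6, -1.8]
width: 0.0006
```

```bash
python3 lev.py; python3 look.py 18 top scene;python3 -c "
import cv2
s=cv2.imread('pics/top18.png');cv2.imwrite('pics/t18z.png',cv2.resize(s[130:220,240:330],None,fx=6,fy=6,interpolation=cv2.INTER_CUBIC))"
```

```text
t 16.70 press xy [-175.7   61.5] z 0.0217 a(if n=28.5) 0.183 r 184.0 tool ang wanted -16.5 have -11.9 F tang 4.2 [ 2.7  3.6 -1.8] tilt [-0.022  0.011 -1.   ]
16.8 [0.519  0.11   0.0217] [-2.4222 -1.9652  0.0166] [ 3.5  3.5 -2. ] 0.0006683215315444783 [ 0.14 -0.02  1.7   0.01  1.48  0.34]
tool y angle -11.89 z [-0.022  0.011 -1.   ]
```

View pics/t18z.png

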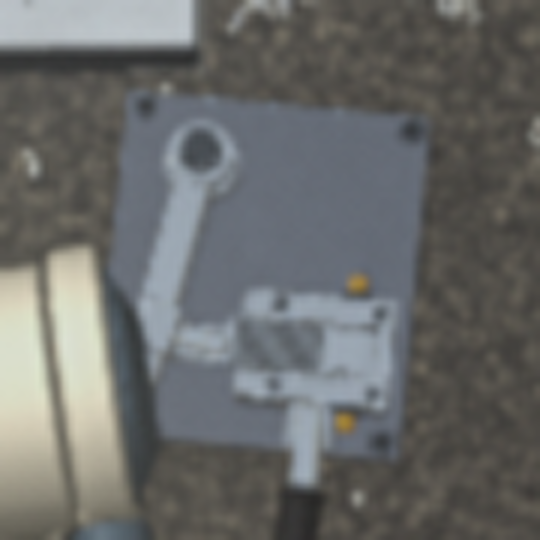

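Emit:
play_rows(increments=[[255, 0.08, 0, 0, 0.01], [255, 0.2, 0, 0, 0.033], [255, 0.2, 0, 0, 0.033], [255, 0.2, 0, 0, 0.033], [255, 0.2, 0, 0, 0.033]])

```text
clock: 17.3
tcp_pos: [0.5546, 0.1883, 0.0243]
tcp_rot: [-2.82, -1.358, 0.021]
ft_force: [2.8, 0.7, -0.2]
width: 0.0005
```

```bash
python3 lev.py
```

```text
t 17.30 press xy [-148.6  142.9] z 0.0243 a(if n=28.5) 0.627 r 204.2 tool ang wanted -41.9 have -38.6 F tang 2.4 [ 2.8  0.7 -0.2] tilt [-0.017  0.004 -1.   ]
```

Emit:
play_rows(increments=[[255, 0.2, 0.06, 0.02, 0.033], [255, 0.2, 0.06, 0, 0.033], [255, 0.2, 0.06, 0, 0.033], [255, 0.2, 0.05, 0, 0.033], [255, 0.2, 0.05, 0, 0.03]])

```text
clock: 17.8
tcp_pos: [0.651, 0.2297, 0.0224]
tcp_rot: [-3.087, -0.576, 0.029]
ft_force: [0.2, 0.5, 0.4]
width: 0.0006
```

```bash
python3 lev.py
```

```text
t 17.80 press xy [-57.1 194.2] z 0.0224 a(if n=28.5) 1.144 r 200.4 tool ang wanted -71.5 have -68.9 F tang 0.3 [0.2 0.5 0.4] tilt [-0.019 -0.002 -1.   ]
```

Free of the handle. Back off a little, then up and away for a clear view.

Emit:
play_rows(increments=[[255, 0.12, 0, 0, 0], [255, 0.05, 0, -0.2, 0], [255, 0, 0, -0.4, 0], [255, 0, 0, -0.4, 0], [255, 0, 0, -0.4, 0], [255, -0.2, -0.2, 0, 0], [255, -0.3, -0.4, 0, 0], [255, -0.3, -0.4, 0, 0], [255, -0.1, -0.2, 0, 0], [255, 0, 0, 0, 0]])

```text
clock: 18.8
tcp_pos: [0.5401, 0.3065, 0.1667]
tcp_rot: [3.073, 0.551, -0.06]
ft_force: [0.2, 0.5, -0.4]
width: 0.0006
```

```bash
python3 look.py 19 top scene wrist;python3 -c "
import cv2
s=cv2.imread('pics/top19.png');cv2.imwrite('pics/t19z.png',cv2.resize(s[130:250,190:330],None,fx=5,fy=5,interpolation=cv2.INTER_CUBIC))"
```

```text
18.95 [0.5427 0.3046 0.1659] [ 3.0736  0.5459 -0.0594] [ 0.1 -0.2  0.2] 2.438173077618747e-05 [ 0.46  0.19  1.23 -0.01  1.77  1.68]
tool y angle -69.84 z [-0.034 -0.026 -0.999]
```

View pics/t19z.png

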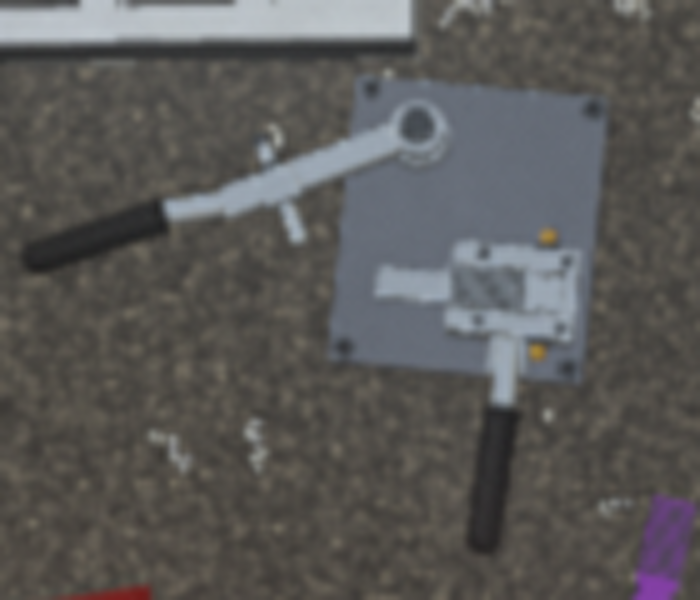

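View pics/scene19.png

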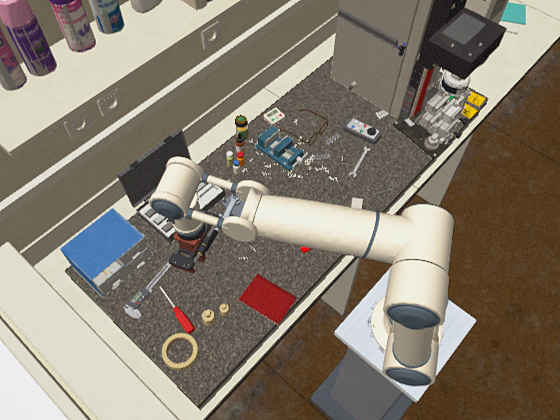

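View pics/wrist19.png

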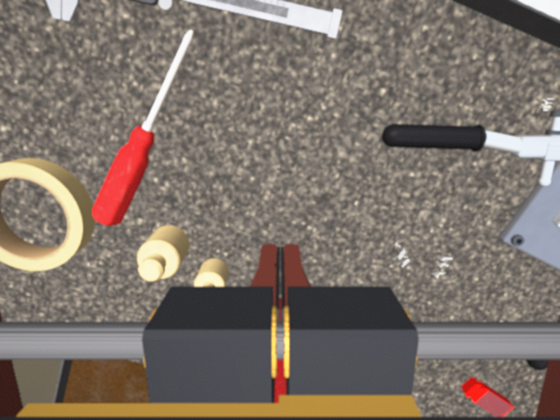

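```bash
python3 - <<'E'
from h import *
t=load("top19"); t0=load("top0")
pin=np.array([.6874,.0306]); yaw=np.radians(-6.0); c,s=np.cos(yaw),np.sin(yaw); Rp=np.array([[c,-s],[s,c]])
g=cv2.cvtColor(t["frame"],cv2.COLOR_RGB2GRAY)
for v in (186,187,188): print(g[v,262:306].tolist())
for u in (280,280.8,295):
    p=px(t,u-.4,187,.037); print(u,(Rp.T@(p[:2]-pin)*1000).round(1))
d=cv2.absdiff(t["frame"],t0["frame"]).max(2); 
m=cv2.morphologyEx((d>45).astype(np.uint8),cv2.MORPH_OPEN,np.ones((3,3)))
n,l,st,ce=cv2.connectedComponentsWithStats(m)
print([ (x.tolist()) for x in st[1:]])
E
```

```text
[106, 104, 112, 137, 154, 158, 159, 159, 159, 159, 160, 160, 159, 158, 158, 159, 162, 158, 125, 102, 107, 114, 114, 107, 99, 100, 102, 109, 114, 114, 108, 101, 113, 150, 165, 164, 160, 155, 161, 160, 151, 157, 154, 123]
[105, 104, 112, 140, 155, 159, 158, 158, 159, 158, 160, 159, 159, 159, 159, 160, 163, 159, 125, 103, 102, 110, 115, 114, 108, 99, 93, 99, 111, 117, 121, 110, 111, 149, 165, 166, 166, 165, 165, 163, 155, 159, 156, 122]
[104, 103, 115, 147, 157, 157, 154, 152, 153, 155, 156, 157, 161, 162, 162, 162, 163, 159, 127, 101, 94, 100, 113, 116, 111, 98, 90, 97, 108, 116, 119, 110, 112, 148, 165, 165, 165, 164, 165, 160, 151, 159, 158, 123]
280 [-83.6 -26.3]
280.8 [-83.4 -28.4]
295 [-80. -66.]
[[76, 137, 39, 53, 1258], [40, 160, 52, 95, 1071], [33, 163, 6, 23, 122], [122, 164, 10, 10, 83], [109, 170, 3, 3, 9], [115, 170, 3, 3, 9], [93, 180, 7, 8, 36], [131, 181, 3, 3, 9], [280, 184, 15, 9, 119], [92, 188, 25, 14, 144], [126, 189, 25, 36, 388], [144, 193, 3, 3, 9], [121, 208, 8, 12, 65], [349, 217, 22, 12, 165], [102, 229, 143, 191, 11678], [86, 234, 3, 3, 9], [162, 249, 3, 4, 12], [87, 259, 22, 44, 500], [0, 353, 26, 67, 1235], [278, 395, 36, 25, 354], [271, 403, 25, 17, 240]]
```

View pics/top19.png

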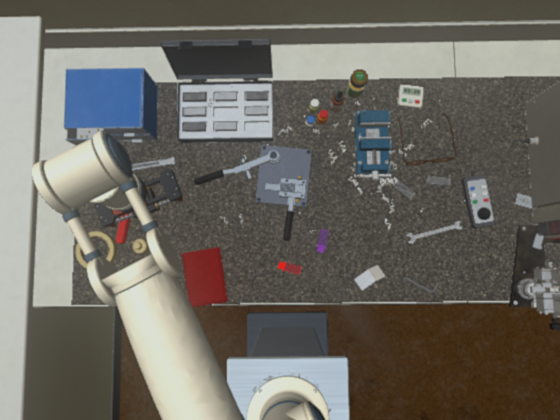

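```bash
python3 -c "
from bench import close_job
print(close_job())"
```

```text
the job is handed in; nothing more can be done
None
```

The grooved insert is seated in the press, and I handed the job in at about 19 s on the robot's clock.

- **Insertion:** I gripped the insert across its plain half and slid it nose first about 31 mm into the channel. I then released it and lifted clear.
- **Pressing:** I closed the free handle with the closed fingertips. The resistance rose from about 4–5 N to about 15 N, then fell back to about 4 N at a handle angle of about 0.18 rad. I stopped there and backed off, and the handle returned to its open position.
- **Final checks:**
  - In the top view the serrations begin about 3 mm inside the channel mouth, which puts the tail about flush with it, within the 1–2 mm the view can resolve.
  - The handle stands open and the robot touches nothing.
  - Comparing the first and last top views, the only changes away from the arm were where the insert had lain and at the channel. The caliper and weights were partly hidden by the arm. They looked undisturbed in the scene and wrist views.
- **Disagreements:** The handle's angle measured about 1.15 rad in one wrist picture against the stated 1.1. The tool tilted by up to about 3.5° at times, with no visible consequence.

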